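Roll the soldering carriage through the fume canopy and brake it at the pointer

ROBOT

A 6-joint arm with a two-finger parallel gripper is mounted at the origin on the work surface. World frame = base frame: x ahead of the robot, y to its left, z up, the work surface at z = 0. Lengths are in m, angles in rad, forces in N, time in s.
With the tool pointing down it reaches from about 0.4 to 0.825 m from the base axis. Payload 7 kg.
Tool frame: the origin (TCP) lies at the very end of the fingers, on their centre line; the grasp point (between the pads) lies 19 mm behind it; z points along the fingers, y is the line along which they close (so a half turn about z gives the same grasp; the last joint's range is limited). The gripper opens to 88 mm and grips with 3 to 60 N. Pads are 19 mm wide; open, the fingers measure 130 mm over their backs; the gripper's body (78 mm by 193 mm) begins 47 mm behind the grasp point.
Start: joints at [1.585, 0.359, 0.012, 0, -1.224, -0.288], TCP at [0.183, 0.65, 0.227] pointing down, gripper open.
Joint ranges: [-3.07, 3.07], [-1.43, 2.12], [-1.02, 1.25], [-3.03, 1.67], [-3.05, -0], [-3.03, 3.03]. Speed limits (rad/s): [2.39, 2.39, 3.01, 3.14, 3.14, 3.14].

INTERFACE

Orientations are given as [roll, pitch, yaw] about the fixed x, y, z axes, in that order (R = Rz(yaw) Ry(pitch) Rx(roll)).
In Python, from station import * gives the robot as it stands.
- The arm moves only by the tool servo_tool, never from a script. Its argument "moves" is a list of rows, each an object of numbers: "jaw": the opening, from 0 (shut) to 1 (fully open); "dx", "dy", "dz": the shift along the world's x, y, z in m; "roll": the turn about the world's z in degrees. A call has exactly 10 rows; each row shifts and turns the commanded pose from where the row before left it; what a row does not reach is not made up. A row lasts 1/8 s, in which the tool goes at most 62.5 mm and 10.7 degrees, less where a joint would pass 70% of its speed; a pose out of reach is approached as far as the arm can. A call with a gripper value outside its range is refused whole. The fingers move at their own pace and stop on an object; "newtons" is the grip in N (left out, the last holds). Time passes only in rows, so rows that do not move let the fingers close, or fill a call up. It gives the time, the measured TCP pose, the force, the opening and the grip force at its end, in the units of the state.
- get_state(): the state, without advancing time (a new reading comes with each control period).
- grab_frame(name): name is "side" or "top" or "wrist"; returns (picture, depth): 480x640x3 uint8, red, green, blue; 480x640 float32, m along the optical axis (not along the pixel's ray), 0 where there is no reading.
- calibration(name): a dict with "intrinsics" (3x3 intrinsics, pixels), "R" (3x3) and "t" (3): a world point X has camera coordinates R X + t. Camera axes: x right, y down, z forward; pixel columns grow to the right and rows downward; lengths in m; the calibration is good to about 2 mm. A picture is of the moment at which its call begins: read the wrist's pose just before it. calibration takes no time and is no camera call; for the wrist camera it gives the pose at the moment of the call.
- job_done(): hands the job in; it is judged then, once.
The state is a dict: "t": time; "q": joint angles; "qd": joint speeds; "joint_efforts": joint torques, N m; "eef_pos": TCP position; "ee_rot": TCP orientation; "force": force on the tool from outside, world axes, zero at the start; "moment": the same for the moment, N m; "width": finger opening in m; "gripper_force": force on a finger pad.
Only numpy, scipy, OpenCV 4.12 (cv2) and the standard library are available. Lean on these libraries where they do the work, as an engineer would, in place of code of your own. Each camera call takes 0.05 s, during which the arm holds its last target. There are 200 camera calls.

TASK

Push the soldering carriage along its rail so that it rolls by itself, untouched, through the clear fume canopy at a brisk 0.12 to 0.30 m/s, then meet its spring buffer softly on the far side and brake it to rest with its index tooth at the brass pointer. It must never reach the stop at the far end or be struck hard, and the dish riding on it must stay upright in its place. Then take the hand away and leave the carriage standing at the pointer.

Things in the scene. Friction and masses are not known exactly. Their poses are not given: they have to be found in the camera images.
- rail: Straight steel guide rail, 920 mm long, fixed on the bench, running from the robot's right to its left. Origin: bench height, under the rail's middle. Its y runs along the rail in the direction of travel (to the robot's left), x across it away from the robot, z up.
- canopy (a point): Centre of the top of the fixed clear plastic fume canopy on four thin posts that bridges the rail near its middle: 140 mm along the rail (70 mm either way), 200 mm across, underside 135 mm and top 147 mm above the bench; this point is 147 mm up, at rail y = -50 mm. Axes as the rail's.
- far_stop (a point): Rubber face of the low end stop (42 mm tall) at the left end of the rail, at rail y = +400 mm, 33 mm above the bench. The carriage's buffer must not reach it: carriage origin below rail y = +295 mm.
- carriage: Ball-bearing carriage, aluminium plate with pale soldering board, 110 mm square, 24 to 76 mm above the bench; flat rear end face 55 mm behind the origin, sprung buffer in front. Origin: plate's underside centre, 24 mm up, axes as the rail's; dark index tooth at mid +x side. Starts at rest at rail y -300 to -240 mm. Nominal 1.9 kg (+-a third), drag 0.02 N + 0.08 N per m/s: coasts far.
- pointer: Brass pointer on a small dark foot, 47 mm tall, fixed on the bench at the far (+x) side of the rail, 96 mm from the rail's centre line, beyond the canopy at rail y = +150 to +230 mm. Origin: bench height under it; axes as the rail's. The carriage is at the mark when its origin has the same y along the rail as this origin.
- buffer (a joint): Sprung buffer at the carriage's leading (+y) end: upright steel plate 90 mm wide across the rail, 30 to 76 mm above the bench, on two rods with springs. Value: compression in m, 0 free (plate's front face 105 mm ahead of the carriage's origin) to 0.048 fully in. Stiffness 30 N/m, hardly any damping: it throws the carriage back unless the hand gives way.
- dish: White ceramic dish standing loose on the middle of the carriage's board, 88 mm across, 28 mm high, 0.18 kg, its rim 104 mm above the bench. Origin: centre of its underside, z up.
Not all that is in view belongs to the job. Leave any green or turquoise look-alike of the pointer alone.

How it is judged:
On the way, in this order (a step that is already met when the one before it is completed fails the run):
1. the carriage rolls untouched through the canopy at 0.10 to 0.35 m/s (y of carriage in the frame of rail between -0.09 and -0.01 m and linear speed of carriage between 0.1 and 0.35 m/s and contact force between each of the arm, the fingers and carriage below 0.1 N), for 0.1 s.
2. the carriage stands at the pointer (y of carriage in the frame of pointer between -0.015 and 0.015 m and linear speed of carriage below 0.012 m/s), for 1 s.
At the end, for the whole second after the job is handed in: The carriage stands released and at rest (under 12 mm/s) with its centre within 15 mm of the pointer along the rail, the dish upright and within 15 mm of the carriage's centre (all of step 2 and horizontal distance between dish and carriage below 0.015 m and angle between dish's own z axis and vertical below 0.2 rad); the robot touches nothing.
It fails at once if the carriage reaches the far stop (y of carriage in the frame of rail above 0.294 m).
It fails at once if the carriage races (over 0.4 m/s) (linear speed of carriage above 0.4 m/s).
It fails at once if the carriage is struck hard (over 15 N) (contact force between any of the fingers, the arm and carriage above 15 N).
It fails at once if the dish slides more than 15 mm from its place or tips (horizontal distance between dish and carriage above 0.015 m or angle between dish's own z axis and vertical above 0.3 rad).
It also fails if it takes over 51 s, if anything falls off the work surface, if the arm or the gripper's body presses on something with over 40 N, if the wrist force passes 120 N, or if a joint passes its speed limit or range.

## Working session

There is one attempt and no reset: what is moved stays moved. The work goes in short steps, Python scripts to look and compute and a tool call to move; the robot and the scene stay as the last step left them, time stands still between calls to the robot, and variables do not carry over. Pictures are saved under pics/ and viewed, at most 10 in all, crops included, and the job is handed in when it is done.

Besides the shell and the picture viewer there is one more tool, called after "Call:" as name(argument=value, ...) on one line, values as JSON. servo_tool: Moves the arm, as the interface text tells. Its arguments: {"type":"object","properties":{"moves":{"type":"array","items":{"type":"object","properties":{"jaw":{"type":"number"},"dx":{"type":"number"},"dy":{"type":"number"},"dz":{"type":"number"},"roll":{"type":"number"}}}},"newtons":{"type":"number"}},"required":["moves"]}

```bash
mkdir -p pics; ls; python3 - <<'E'
from station import *
import cv2,numpy as np
print(get_state())
for n in ["side","top"]:
    p,d=grab_frame(n); cv2.imwrite(f"pics/{n}0.png",p[:,:,::-1]); np.savez(f"{n}0.npz",p=p,d=d)
    c=calibration(n); print(n,c)
E
```

```text
pics
{'t': 0.0, 'q': array([ 1.58510793e+00,  3.59374704e-01,  1.11125734e-02, -3.41629362e-04,
       -1.22409704e+00, -2.88098834e-01]), 'qd': array([ 1.07707889e-03, -5.69834829e-04, -6.20550337e-04, -8.06255153e-04,
        5.42075600e-04, -8.30861124e-05]), 'joint_efforts': array([-6.90718957e-05, -5.82713342e+01,  2.93061268e+01,  6.99731871e+00,
        6.87642954e-03, -1.63073105e-04]), 'eef_pos': array([0.18240344, 0.6494086 , 0.22565547]), 'ee_rot': array([ 3.14000296e+00, -1.36170985e-04, -2.73903454e-01]), 'force': array([-0.13194035, -0.40927678,  0.51280405]), 'moment': array([ 0.01562191, -0.00969479,  0.06572605]), 'gripper_force': 0.0, 'width': 0.08759804035188513}
side {'intrinsics': array([[441.22743009,   0.        , 314.13244295],
       [  0.        , 441.22743009, 237.81810787],
       [  0.        ,   0.        ,   1.        ]]), 'R': array([[-0.98631006, -0.16384879,  0.01860186],
       [-0.12820148,  0.69095617, -0.71143794],
       [ 0.10371518, -0.70408319, -0.70250268]]), 't': array([0.58175088, 0.13114162, 0.86604732])}
top {'intrinsics': array([[462.28954932,   0.        , 319.18913445],
       [  0.        , 462.28954932, 236.09323583],
       [  0.        ,   0.        ,   1.        ]]), 'R': array([[-0.00605828, -0.99984826,  0.01633273],
       [-0.99626868,  0.00462879, -0.08618179],
       [ 0.08609311, -0.0167939 , -0.99614554]]), 't': array([0.0480558, 0.6009197, 1.0501593])}
```

View pics/top0.png

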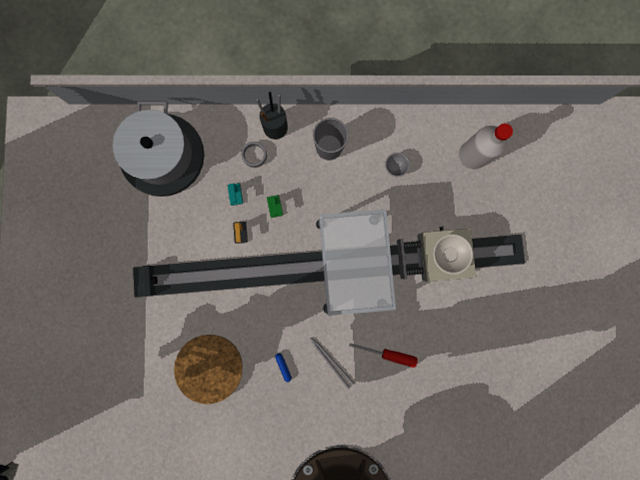

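View pics/side0.png

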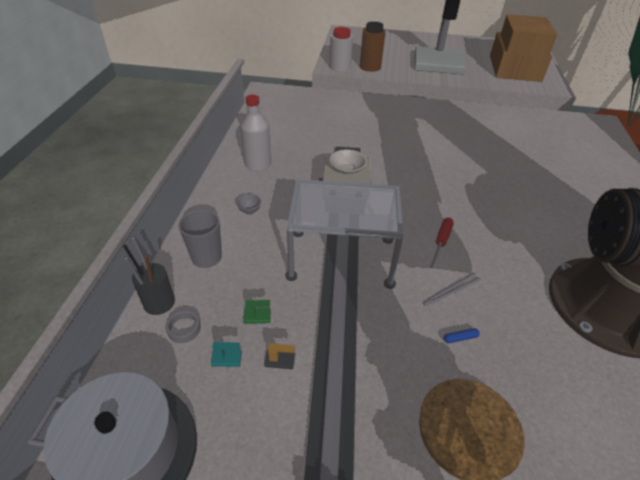

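Candidates for the pointer: brass on dark foot, top (240,232) / side (281,355); green look-alike, top (275,206) / side (257,311); turquoise look-alike, top (235,194) / side (227,354). By the description I choose the brass one. The carriage with the dish is at top (447,255), the canopy at (357,262), and the rail runs (525,248)→(135,282). Next I take one close crop and measure.

```bash
cat > h.py <<'E'
from station import *
import cv2,numpy as np
def ray(c,uv,z):
    uv=np.atleast_2d(np.asarray(uv,float)); K,R,t=c["intrinsics"],c["R"],c["t"]
    d=(np.linalg.inv(K)@np.c_[uv,np.ones(len(uv))].T).T@R; o=-R.T@t
    return o+d*((z-o[2])/d[:,2])[:,None]
def cloud(c,d):
    v,u=np.mgrid[:480,:640]; K,R,t=c["intrinsics"],c["R"],c["t"]
    P=np.stack([(u-K[0,2])/K[0,0]*d,(v-K[1,2])/K[1,1]*d,d],-1)
    return (P-t)@R
E
python3 - <<'E'
from h import *
f=np.load("top0.npz");p,d=f["p"],f["d"];c=calibration("top");W=cloud(c,d);hsv=cv2.cvtColor(p,cv2.COLOR_RGB2HSV)
s=np.load("side0.npz")["p"]
a=cv2.resize(p[180:260,200:300],None,fx=4,fy=4,interpolation=cv2.INTER_CUBIC)
b=cv2.resize(s[290:380,200:320],None,fx=3.2,fy=3.2,interpolation=cv2.INTER_CUBIC)
e=cv2.resize(p[220:300,310:510],None,fx=3.9,fy=3.2)
h=max(a.shape[0],b.shape[0]);im=np.zeros((h+e.shape[0],784,3),np.uint8);im[:a.shape[0],:400]=a;im[:b.shape[0],400:400+b.shape[1]]=b[:, :384];im[h:,:780]=e
cv2.imwrite("pics/crop.png",im[:600,:,::-1])
# heights
for n,(u,v) in dict(rail=(250,270),railedge=(250,262),bench=(200,310),canopy=(357,230),dishrim=(447,238),board=(425,235),pointer=(237,230),foot=(243,230),bottle=(503,131),cup=(330,125),stop=(142,270),rend=(520,249),tin=(147,143)).items(): print(n,W[v,u].round(3))
# brass
m=cv2.inRange(hsv,(12,110,60),(30,255,255));m[:200]=0;m[260:]=0;m[:,:200]=0;m[:,300:]=0
ys,xs=np.nonzero(m);print("brass",len(xs),xs.min(),xs.max(),ys.min(),ys.max(),xs.mean(),ys.mean(),W[ys,xs,2].min(),W[ys,xs,2].max(),np.median(W[ys,xs],0))
# rail by height
z=W[...,2]
for u in range(160,320,20):
    col=z[235:310,u]; k=np.nonzero(col>0.008)[0]+235
    print(u,k.min(),k.max(),np.median(z[k,u]).round(3),W[k.min(),u].round(3),W[k.max(),u].round(3))
E
```

```text
rail [0.523 0.205 0.022]
railedge [0.542 0.206 0.016]
bench [ 0.431  0.325 -0.   ]
canopy [ 0.604 -0.032  0.139]
dishrim [ 0.589 -0.232  0.099]
board [ 0.598 -0.189  0.078]
pointer [0.614 0.233 0.043]
foot [0.618 0.224 0.009]
bottle [ 0.799 -0.326  0.19 ]
cup [0.854 0.019 0.063]
stop [0.525 0.447 0.04 ]
rend [ 0.57  -0.433  0.008]
tin [0.795 0.415 0.12 ]
brass 128 234 241 222 242 237.3984375 231.65625 -0.0004546959192051305 1.0971149552129014 [0.61199456 0.23197622 0.04476064]
160 265 295 0.013 [0.536 0.417 0.011] [0.467 0.416 0.008]
180 264 304 0.012 [0.539 0.37  0.012] [0.509 0.063 1.097]
200 247 291 0.014 [0.509 0.063 1.097] [0.476 0.322 0.012]
220 260 289 0.013 [0.547 0.277 0.01 ] [0.48  0.275 0.015]
240 235 288 0.015 [0.603 0.226 0.042] [0.482 0.23  0.009]
260 257 286 0.012 [0.554 0.184 0.012] [0.486 0.183 0.01 ]
280 255 284 0.013 [0.558 0.137 0.008] [0.491 0.137 0.01 ]
300 254 282 0.012 [0.56  0.09  0.012] [0.495 0.09  0.008]
```

View pics/crop.png

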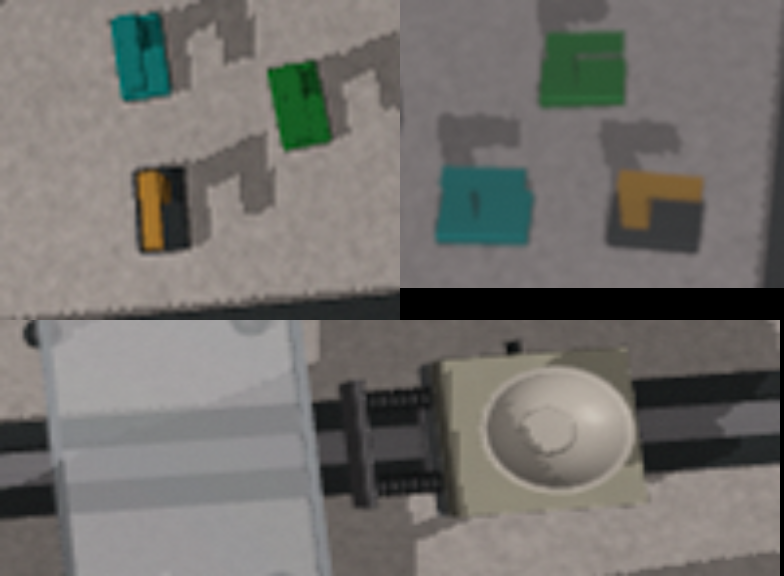

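Crop: brass bar on its dark foot at top px ≈(237.5,232), and the other two are green and turquoise, so the choice holds. The carriage board, tooth (≈(441,228)) and dish are clear of the canopy. Now the precise numbers.

```bash
python3 - <<'E'
from h import *
f=np.load("top0.npz");p,d=f["p"],f["d"];c=calibration("top");W=cloud(c,d);hsv=cv2.cvtColor(p,cv2.COLOR_RGB2HSV)
z=W[...,2];ok=(d>0)
# rail line
L=[]
for u in list(range(155,225,5))+list(range(255,318,5)):
    col=z[248:310,u];k=np.nonzero((col>0.008)&(col<0.03))[0]+248
    L.append(ray(c,[[u,(k.min()+k.max())/2]],0.011)[0,:2])
L=np.array(L);s,b=np.polyfit(L[:,1],L[:,0],1);print("rail x=%.4f+%.4f y"%(b,s),np.abs(L[:,0]-b-s*L[:,1]).max())
e=np.array([s,1])/np.hypot(s,1);n=np.array([e[1],-e[0]])
m=((z>0.128)&(z<0.165)&ok).astype(np.uint8);m[:,:300]=0;m[:,420:]=0;m[:190]=0;m[330:]=0
P=W[m>0][:,:2];r=cv2.minAreaRect(P.astype(np.float32));print("canopy",len(P),r)
al=lambda q:np.asarray(q)[...,:2]@e
ac=lambda q:(np.asarray(q)[...,:2]-[b,0])@n
print("canopy al",al(P).min(),al(P).max(),"ac",ac(P).min(),ac(P).max())
# far stop & rail ends
m=(z>0.028)&(z<0.06)&ok;m[:,:100]=0;m[:,200:]=0;m[:250]=0;m[310:]=0
P=W[m];print("stop al",np.percentile(al(P),[1,50,99]),"ac",np.percentile(ac(P),[1,99]),np.median(P[:,2]))
# board
m=(z>0.068)&(z<0.11)&ok;m[:,:410]=0;m[:,500:]=0;m[:215]=0;m[300:]=0
P=W[m];print("board al",np.percentile(al(P),[.5,99.5]),"ac",np.percentile(ac(P),[.5,99.5]))
hi=W[m&(z>0.098)];(cx,cy),rr=cv2.minEnclosingCircle(hi[:,:2].astype(np.float32));print("dish",cx,cy,rr,al([cx,cy]),ac([cx,cy]))
# buffer plate
m=(z>0.05)&(z<0.09)&ok;m[:,:385]=0;m[:,412]=0;m[:,412:]=0;m[:225]=0;m[290:]=0
P=W[m];print("buffer al",np.percentile(al(P),[1,50,99]),"ac",np.percentile(ac(P),[1,99]))
# pointer
M=cv2.inRange(hsv,(12,110,60),(30,255,255));M[:215]=0;M[248:]=0;M[:,:225]=0;M[:,255:]=0
q=W[(M>0)&(z>0.035)&(z<.06)];print("brass al",np.percentile(al(q),[2,50,98]),"ac",np.percentile(ac(q),[2,50,98]),np.median(q[:,2]))
k=np.argwhere(M>0);R=ray(c,k[:,::-1],.046);print("brass ray al",np.percentile(al(R),[2,50,98]),"ac",np.percentile(ac(R),[2,98]))
F=(z>0.004)&(z<0.03)&ok;F[:218]=0;F[248:]=0;F[:,:228]=0;F[:,252:]=0
q=W[F];print("foot al",np.percentile(al(q),[2,50,98]),"ac",np.percentile(ac(q),[2,98]),np.median(q[:,2]))
# tooth
g=p.max(2);T=(g<45)&(z>0.02);T[:224]=0;T[232:]=0;T[:,:432]=0;T[:,455:]=0
k=np.argwhere(T);print("tooth px",k.mean(0) if len(k) else 0,len(k),np.median(z[T]) if len(k) else 0,al(W[T]).mean() if len(k) else 0)
E
```

```text
rail x=0.5347+-0.0793 y 0.0011522220051485444
canopy 6844 ((0.536829948425293, -0.03099381923675537), (0.20936770737171173, 0.1403711885213852), 4.5410637855529785)
canopy al -0.14353297812708646 -0.003148920328057341 ac -0.1049941329737063 0.10436934147405338
stop al [0.37621325 0.39272242 0.40503567] ac [-0.03397541  0.03349479] 0.04017089145093175
board al [-0.33956908 -0.23052137] ac [-0.05425166  0.05439058]
dish 0.5543659925460815 -0.24234454333782196 0.04365638643503189 -0.2854204621846977 0.0004522312460276298
buffer al [-0.20820652 -0.18320081 -0.18026513] ac [-0.04275834  0.04315299]
brass al [0.17645275 0.18199998 0.18741182] ac [0.07021824 0.09300457 0.11368432] 0.045455655853799654
brass ray al [0.17396026 0.18244107 0.18932249] ac [0.07039637 0.11411899]
foot al [0.167512   0.17567401 0.19729109] ac [0.07110358 0.12002969] 0.008768419345539574
tooth px [228.2 440.9] 10 0.042716488111269726 -0.28373932858510326
```

Call:
servo_tool(moves=[{"dx": 0.035, "dy": -0.05, "roll": -7, "jaw": 0}, {"dx": 0.035, "dy": -0.05, "roll": -7, "jaw": 0}, {"dx": 0.035, "dy": -0.05, "roll": -7, "jaw": 0}, {"dx": 0.035, "dy": -0.05, "roll": -7, "jaw": 0}, {"dx": 0.035, "dy": -0.05, "roll": -7, "jaw": 0}, {"dx": 0.035, "dy": -0.05, "roll": -7, "jaw": 0}, {"dx": 0.035, "dy": -0.05, "roll": -7, "jaw": 0}, {"dx": 0.035, "dy": -0.05, "roll": -7, "jaw": 0}, {"dx": 0.035, "dy": -0.05, "roll": -7, "jaw": 0}, {"dx": 0.035, "dy": -0.05, "roll": -7, "jaw": 0}], newtons=10)

```text
$.moves[0]: bad value
```

Call:
servo_tool(moves=[{"dx": 0.035, "dy": -0.05, "dz": 0, "roll": -7, "jaw": 0}, {"dx": 0.035, "dy": -0.05, "dz": 0, "roll": -7, "jaw": 0}, {"dx": 0.035, "dy": -0.05, "dz": 0, "roll": -7, "jaw": 0}, {"dx": 0.035, "dy": -0.05, "dz": 0, "roll": -7, "jaw": 0}, {"dx": 0.035, "dy": -0.05, "dz": 0, "roll": -7, "jaw": 0}, {"dx": 0.035, "dy": -0.05, "dz": 0, "roll": -7, "jaw": 0}, {"dx": 0.035, "dy": -0.05, "dz": 0, "roll": -7, "jaw": 0}, {"dx": 0.035, "dy": -0.05, "dz": 0, "roll": -7, "jaw": 0}, {"dx": 0.035, "dy": -0.05, "dz": 0, "roll": -7, "jaw": 0}, {"dx": 0.035, "dy": -0.05, "dz": 0, "roll": -7, "jaw": 0}], newtons=10)

```text
t: 1.35
eef_pos: [0.5332, 0.148, 0.2265]
ee_rot: [3.142, 0.0, -1.499]
force: [0.2, 0.9, 0.4]
width: 0.0007
gripper_force: 0.0
```

Call:
servo_tool(moves=[{"dx": 0.003, "dy": -0.055, "dz": 0, "roll": 0, "jaw": 0}, {"dx": 0.003, "dy": -0.055, "dz": 0, "roll": 0, "jaw": 0}, {"dx": 0.003, "dy": -0.055, "dz": 0, "roll": 0, "jaw": 0}, {"dx": 0.003, "dy": -0.055, "dz": 0, "roll": 0, "jaw": 0}, {"dx": 0.003, "dy": -0.055, "dz": 0, "roll": 0, "jaw": 0}, {"dx": 0.003, "dy": -0.055, "dz": 0, "roll": 0, "jaw": 0}, {"dx": 0.003, "dy": -0.055, "dz": 0, "roll": 0, "jaw": 0}, {"dx": 0.003, "dy": -0.055, "dz": 0, "roll": 0, "jaw": 0}, {"dx": 0.003, "dy": -0.052, "dz": 0, "roll": 0, "jaw": 0}, {"dx": 0.001, "dy": 0, "dz": -0.02, "roll": 0, "jaw": 0}])

```text
t: 2.6
eef_pos: [0.5606, -0.3459, 0.2065]
ee_rot: [-3.141, -0.001, -1.499]
force: [-0.8, 1.0, 0.1]
width: 0.0001
gripper_force: 0.0
```

Call:
servo_tool(moves=[{"dx": 0, "dy": 0, "dz": -0.025, "roll": 0, "jaw": 0}, {"dx": 0, "dy": 0, "dz": -0.03, "roll": 0, "jaw": 0}, {"dx": 0, "dy": 0, "dz": -0.03, "roll": 0, "jaw": 0}, {"dx": 0, "dy": 0, "dz": -0.03, "roll": 0, "jaw": 0}, {"dx": 0, "dy": 0, "dz": -0.02, "roll": 0, "jaw": 0}, {"dx": 0, "dy": 0, "dz": -0.01, "roll": 0, "jaw": 0}, {"dx": 0, "dy": 0, "dz": 0, "roll": 0, "jaw": 0}, {"dx": 0, "dy": 0, "dz": 0, "roll": 0, "jaw": 0}, {"dx": 0, "dy": 0, "dz": 0, "roll": 0, "jaw": 0}, {"dx": 0, "dy": 0, "dz": 0, "roll": 0, "jaw": 0}])

```text
t: 3.85
eef_pos: [0.5608, -0.3422, 0.0622]
ee_rot: [-3.141, -0.0, -1.495]
force: [-0.4, 1.1, 0.4]
width: 0.0002
gripper_force: 0.0
```

```bash
cat >> h.py <<'E'
b=.5347;e=np.array([-.0790,.9969]);n=np.array([e[1],-e[0]])
tt=lambda q:(np.asarray(q)[...,:2]-[b,0])@e
aa=lambda q:(np.asarray(q)[...,:2]-[b,0])@n
def look(name=None):
    p,d=grab_frame("top");s=get_state();c=calibration("top");W=cloud(c,d);z=W[...,2];T=tt(W);A=aa(W)
    if name: cv2.imwrite(f"pics/{name}.png",p[200:320,100:560,::-1])
    hsv=cv2.cvtColor(p,cv2.COLOR_RGB2HSV)
    print("t",round(s["t"],3),"tcp t,a,z",tt(s["eef_pos"]).round(4),aa(s["eef_pos"]).round(4),s["eef_pos"][2].round(4),"F",s["force"].round(2))
    return p,W,z,T,A,hsv
E
python3 - <<'E'
from h import *
p,W,z,T,A,h=look("c1")
m=(abs(A)<.052)&(z>.066)&(z<.085)&(T<-.15);print("board t",np.percentile(T[m],[1,99]))
m=(abs(A)<.06)&(z>.098)&(z<.11)&(T<-.15)&(T>-.3);print("dish t",np.percentile(T[m],[1,99]))
E
```

```text
t 3.9 tcp t,a,z -0.3432 -0.0011 0.0621 F [ 0.16  0.24 -0.99]
board t [-0.19868985 -0.18820348]Traceback (most recent call last):
  File "<stdin>", line 4, in <module>
    return _quantile_unchecked(
        a, q, axis, out, overwrite_input, method, keepdims, weights)
    return _ureduce(a,
                    func=_quantile_ureduce_func,
    ...<5 lines>...
                    overwrite_input=overwrite_input,
                    method=method)
    r = func(a, **kwargs)
    result = _quantile(arr,
                       quantiles=q,
    ...<2 lines>...
                       out=out,
                       weights=wgt)
    slices_having_nans = np.isnan(arr[-1, ...])
                                  ~~~^^^^^^^^^
IndexError: index -1 is out of bounds for axis 0 with size 0
```

View pics/c1.png

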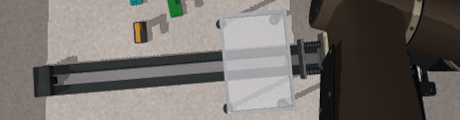

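The arm hides the carriage from above, but the buffer plate stays visible (crop (302,58)). I creep up to the rear face.

Call:
servo_tool(moves=[{"dx": -0.0004, "dy": 0.005, "dz": 0, "roll": 0, "jaw": 0}, {"dx": -0.0004, "dy": 0.006, "dz": 0, "roll": 0, "jaw": 0}, {"dx": -0.0004, "dy": 0.006, "dz": 0, "roll": 0, "jaw": 0}, {"dx": -0.0004, "dy": 0.005, "dz": 0, "roll": 0, "jaw": 0}, {"dx": 0, "dy": 0.003, "dz": 0, "roll": 0, "jaw": 0}, {"dx": 0, "dy": 0.001, "dz": 0, "roll": 0, "jaw": 0}, {"dx": 0, "dy": 0.001, "dz": 0, "roll": 0, "jaw": 0}, {"dx": 0, "dy": 0.001, "dz": 0, "roll": 0, "jaw": 0}, {"dx": 0, "dy": 0.001, "dz": 0, "roll": 0, "jaw": 0}, {"dx": 0, "dy": 0.001, "dz": 0, "roll": 0, "jaw": 0}])

```text
t: 5.15
eef_pos: [0.5589, -0.3122, 0.0616]
ee_rot: [3.142, -0.0, -1.496]
force: [0.4, -0.0, 0.6]
width: 0.0004
gripper_force: 0.0
```

```bash
cat >> h.py <<'E'
def plate(W,z,T,A,lo,hi):
    m=(abs(A)<.042)&(z>.06)&(z<.085)&(T>lo)&(T<hi)
    return np.percentile(T[m],[2,50,98]).round(4),m.sum()
E
python3 - <<'E'
from h import *
p,W,z,T,A,h=look(); print(plate(W,z,T,A,-.16,-.105))
f=np.load("top0.npz");W=cloud(calibration("top"),f["d"]);print("before",plate(W,W[...,2],tt(W),aa(W),-.16,-.105))
q,d=grab_frame("side");cv2.imwrite("pics/s1.png",cv2.resize(q[100:250,260:440],None,fx=4,fy=4)[:,:,::-1])
E
```

```text
t 5.2 tcp t,a,z -0.313 -0.0005 0.0616 F [ 0.24  0.81 -0.45]
(array([-0.1442, -0.1398, -0.1382]), np.int64(100))
before (array([-0.1444, -0.1402, -0.1382]), np.int64(149))
```

View pics/s1.png

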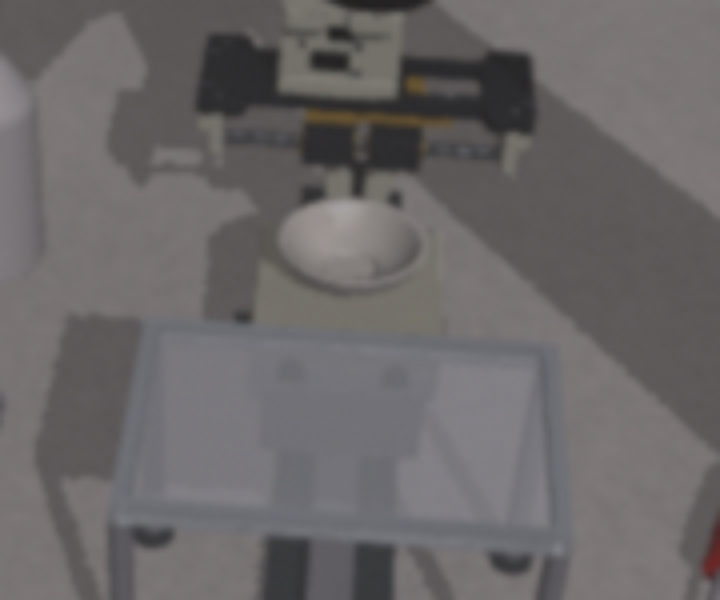

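Gap is about 5 mm, carriage unmoved, dish centred. Now the push: ramp to 0.16 m/s, then stop and lift.

Call:
servo_tool(moves=[{"dx": -0.0002, "dy": 0.003, "dz": 0, "roll": 0, "jaw": 0}, {"dx": -0.0002, "dy": 0.003, "dz": 0, "roll": 0, "jaw": 0}, {"dx": -0.0004, "dy": 0.005, "dz": 0, "roll": 0, "jaw": 0}, {"dx": -0.0006, "dy": 0.008, "dz": 0, "roll": 0, "jaw": 0}, {"dx": -0.0009, "dy": 0.011, "dz": 0, "roll": 0, "jaw": 0}, {"dx": -0.0011, "dy": 0.014, "dz": 0, "roll": 0, "jaw": 0}, {"dx": -0.0013, "dy": 0.017, "dz": 0, "roll": 0, "jaw": 0}, {"dx": -0.0016, "dy": 0.02, "dz": 0, "roll": 0, "jaw": 0}, {"dx": -0.0016, "dy": 0.021, "dz": 0, "roll": 0, "jaw": 0}, {"dx": 0, "dy": 0.002, "dz": 0.03, "roll": 0, "jaw": 0}])

```text
t: 6.5
eef_pos: [0.5492, -0.2057, 0.0899]
ee_rot: [3.137, 0.001, -1.494]
force: [0.1, -0.4, 0.7]
width: 0.0009
gripper_force: 0.0
```

Call:
servo_tool(moves=[{"dx": -0.001, "dy": 0.015, "dz": 0.055, "roll": 0, "jaw": 0}, {"dx": -0.004, "dy": 0.045, "dz": 0.032, "roll": 0, "jaw": 0}, {"dx": -0.005, "dy": 0.06, "dz": 0, "roll": 0, "jaw": 0}, {"dx": -0.005, "dy": 0.06, "dz": 0, "roll": 0, "jaw": 0}, {"dx": -0.005, "dy": 0.06, "dz": 0, "roll": 0, "jaw": 0}, {"dx": -0.005, "dy": 0.06, "dz": 0, "roll": 0, "jaw": 0}, {"dx": -0.005, "dy": 0.06, "dz": 0, "roll": 0, "jaw": 0}, {"dx": -0.005, "dy": 0.06, "dz": 0, "roll": 0, "jaw": 0}, {"dx": -0.004, "dy": 0.06, "dz": 0, "roll": 0, "jaw": 0}, {"dx": -0.003, "dy": 0.06, "dz": -0.01, "roll": 0, "jaw": 0}])

```text
t: 7.75
eef_pos: [0.508, 0.335, 0.1695]
ee_rot: [-3.14, 0.002, -1.495]
force: [2.0, -0.6, -0.8]
width: -0.0003
gripper_force: 0.0
```

```bash
cat >> h.py <<'E'
def dish(cam):
    """dish centre t from its rim circle (z=.104) and board, by colour+depth in either camera"""
    p,d=grab_frame(cam);s=get_state();c=calibration(cam);W=cloud(c,d);z=W[...,2];T=tt(W);A=aa(W)
    m=(abs(A)<.05)&(z>.097)&(z<.109)&(p.min(2)>80)&(p.max(2).astype(int)-p.min(2)<45)
    m2=(abs(A)<.05)&(z>.06)&(z<.082)
    return p,s,T,A,z,m,m2
E
python3 - <<'E'
from h import *
for cam in ["top","side","top","side"]:
    p,s,T,A,z,m,m2=dish(cam)
    print(cam,round(s["t"],3),"tcp",tt(s["eef_pos"]).round(4),aa(s["eef_pos"]).round(4),s["eef_pos"][2].round(3))
    for mm in (m,m2): print("  ",mm.sum(),np.percentile(T[mm],[1,10,50,90,99]).round(3) if mm.sum() else 0)
    cv2.imwrite(f"pics/k_{cam}.png",p[:,:,::-1])
im=np.vstack([cv2.imread("pics/k_top.png")[180:330,100:560],cv2.imread("pics/k_side.png")[100:480,180:640]]);cv2.imwrite("pics/k.png",im)
E
```

```text
top 7.8 tcp 0.3415 -0.0 0.167
   405 [0.039 0.043 0.081 0.116 0.12 ]
   986 [0.038 0.047 0.112 0.178 0.183]
side 7.85 tcp 0.3383 -0.0007 0.167
   0 0
   0 0
top 7.9 tcp 0.3361 -0.0008 0.167
   394 [0.052 0.057 0.093 0.131 0.135]
   1272 [0.04  0.045 0.102 0.193 0.198]
side 7.95 tcp 0.3345 -0.0007 0.168
   0 0
   0 0
```

View pics/k.png

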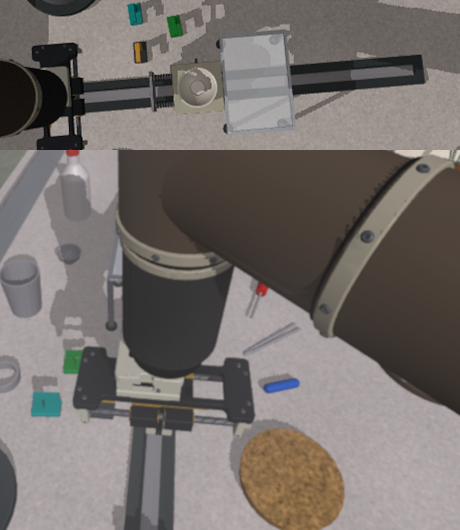

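Picture: the carriage is out of the canopy at top-crop (197,88) with the dish centred. It rolls at ≈0.145 m/s (carriage t≈0.108 m, plate 0.212), with the hand waiting ahead. I drop in front of it and give way at half its speed, so that one spring half-swing takes its speed to zero.

Call:
servo_tool(moves=[{"dx": 0.002, "dy": -0.029, "dz": -0.055, "roll": 0, "jaw": 0}, {"dx": 0.002, "dy": -0.028, "dz": -0.05, "roll": 0, "jaw": 0}, {"dx": -0.0004, "dy": 0.005, "dz": 0, "roll": 0, "jaw": 0}, {"dx": -0.0007, "dy": 0.009, "dz": 0, "roll": 0, "jaw": 0}, {"dx": -0.0007, "dy": 0.0092, "dz": 0, "roll": 0, "jaw": 0}, {"dx": -0.0007, "dy": 0.0092, "dz": 0, "roll": 0, "jaw": 0}, {"dx": -0.0007, "dy": 0.0092, "dz": 0, "roll": 0, "jaw": 0}, {"dx": -0.0007, "dy": 0.0092, "dz": 0, "roll": 0, "jaw": 0}, {"dx": -0.0007, "dy": 0.0092, "dz": 0, "roll": 0, "jaw": 0}, {"dx": -0.0007, "dy": 0.0092, "dz": 0, "roll": 0, "jaw": 0}])

```text
t: 9.2
eef_pos: [0.5075, 0.3445, 0.0634]
ee_rot: [3.141, -0.0, -1.496]
force: [-0.2, 0.4, 0.4]
width: 0.0002
gripper_force: 0.0
```

```bash
cat > l.py <<'E'
from h import *
for i in range(2):
    p,s,T,A,z,m,m2=dish("top")
    print(round(s["t"],3),"tcp",tt(s["eef_pos"]).round(4),s["eef_pos"][2].round(3),"F",s["force"].round(1))
    for mm in (m,m2): print("  ",mm.sum(),np.percentile(T[mm],[1,10,50,90,99]).round(4) if mm.sum() else 0)
cv2.imwrite("pics/l.png",p[180:330,100:560,::-1])
E
python3 l.py
```

```text
9.25 tcp 0.3465 0.063 F [0.1 1.2 1.4]
   397 [0.1827 0.1881 0.23   0.2626 0.2676]
   1198 [0.1703 0.1747 0.2151 0.2766 0.3269]
9.3 tcp 0.346 0.063 F [ 0.6 -0.5  0.6]
   395 [0.1844 0.1896 0.228  0.2628 0.2678]
   1226 [0.1711 0.1758 0.2176 0.2778 0.3281]
```

Call:
servo_tool(moves=[{"dx": 0, "dy": 0, "dz": 0, "roll": 0, "jaw": 0}, {"dx": 0, "dy": 0, "dz": 0, "roll": 0, "jaw": 0}, {"dx": 0, "dy": 0, "dz": 0, "roll": 0, "jaw": 0}, {"dx": 0, "dy": 0, "dz": 0, "roll": 0, "jaw": 0}, {"dx": 0, "dy": 0, "dz": 0, "roll": 0, "jaw": 0}, {"dx": 0, "dy": 0, "dz": 0, "roll": 0, "jaw": 0}, {"dx": 0, "dy": 0, "dz": 0, "roll": 0, "jaw": 0}, {"dx": 0, "dy": 0, "dz": 0, "roll": 0, "jaw": 0}, {"dx": 0, "dy": 0, "dz": 0, "roll": 0, "jaw": 0}, {"dx": 0, "dy": 0, "dz": 0, "roll": 0, "jaw": 0}])

```text
t: 10.55
eef_pos: [0.5077, 0.344, 0.0636]
ee_rot: [3.142, 0.0, -1.496]
force: [0.7, -0.2, 0.1]
width: 0.0006
gripper_force: 0.0
```

```bash
python3 l.py
```

```text
10.6 tcp 0.3451 0.064 F [ 0.   0.3 -0.1]
   406 [0.1825 0.1877 0.2265 0.2612 0.2658]
   1216 [0.1692 0.1737 0.2156 0.2759 0.3262]
10.65 tcp 0.3451 0.064 F [ 0.8 -0.7 -0.3]
   392 [0.1823 0.1876 0.2281 0.2616 0.2656]
   1225 [0.169  0.1735 0.2155 0.2761 0.3262]
```

View pics/l.png

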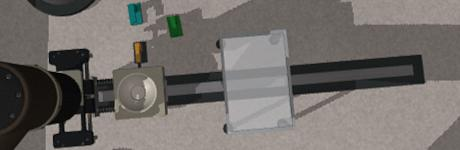

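Carriage centre is at t≈0.224 against the pointer's 0.2243, essentially at rest, tooth beside the brass bar (crop (139,65)) and dish in place. Hand away.

Call:
servo_tool(moves=[{"dx": -0.001, "dy": 0.015, "dz": 0, "roll": 0, "jaw": 0}, {"dx": -0.001, "dy": 0.02, "dz": 0.01, "roll": 0, "jaw": 0}, {"dx": 0, "dy": 0.01, "dz": 0.04, "roll": 0, "jaw": 0}, {"dx": 0, "dy": 0.01, "dz": 0.05, "roll": 0, "jaw": 0}, {"dx": 0, "dy": 0.01, "dz": 0.05, "roll": 0, "jaw": 0}, {"dx": 0, "dy": 0.02, "dz": 0.02, "roll": 0, "jaw": 0}, {"dx": 0, "dy": 0.02, "dz": 0, "roll": 0, "jaw": 0}, {"dx": 0, "dy": 0, "dz": 0, "roll": 0, "jaw": 0}, {"dx": 0, "dy": 0, "dz": 0, "roll": 0, "jaw": 0}, {"dx": 0, "dy": 0, "dz": 0, "roll": 0, "jaw": 0}])

```text
t: 11.9
eef_pos: [0.5056, 0.4486, 0.2328]
ee_rot: [3.141, -0.001, -1.496]
force: [0.1, -0.1, 0.3]
width: 0.0005
gripper_force: 0.0
```

```bash
python3 l.py; python3 - <<'E'
from h import *
# tooth vs pointer cross-check with the unobstructed view
p,d=grab_frame("top");W=cloud(calibration("top"),d);z=W[...,2];T=tt(W);A=aa(W)
g=p.max(2);m=(g<45)&(A>.053)&(A<.068)&(T>.19)&(T<.26)&(z>.02);print("tooth",m.sum(),T[m].mean() if m.sum() else 0)
h=cv2.cvtColor(p,cv2.COLOR_RGB2HSV);b_=(cv2.inRange(h,(12,110,60),(30,255,255))>0)&(A>.065)&(A<.12)&(T>.2)&(T<.25)&(z>.035);print("brass",b_.sum(),np.median(T[b_]))
E
```

```text
11.95 tcp 0.4495 0.233 F [-0.3  0.2  1. ]
   403 [0.1806 0.1856 0.2232 0.2602 0.2641]
   1326 [0.1676 0.1725 0.2218 0.3216 0.3266]
12.0 tcp 0.4495 0.233 F [-0.5  0.   0.2]
   409 [0.1808 0.1856 0.2237 0.2598 0.2644]
   1324 [0.1676 0.1725 0.222  0.3218 0.3265]
tooth 6 0.2226074446318698
brass 103 0.2244321376360711
```

Call:
servo_tool(moves=[{"dx": 0, "dy": 0, "dz": 0, "roll": 0, "jaw": 0}, {"dx": 0, "dy": 0, "dz": 0, "roll": 0, "jaw": 0}, {"dx": 0, "dy": 0, "dz": 0, "roll": 0, "jaw": 0}, {"dx": 0, "dy": 0, "dz": 0, "roll": 0, "jaw": 0}, {"dx": 0, "dy": 0, "dz": 0, "roll": 0, "jaw": 0}, {"dx": 0, "dy": 0, "dz": 0, "roll": 0, "jaw": 0}, {"dx": 0, "dy": 0, "dz": 0, "roll": 0, "jaw": 0}, {"dx": 0, "dy": 0, "dz": 0, "roll": 0, "jaw": 0}, {"dx": 0, "dy": 0, "dz": 0, "roll": 0, "jaw": 0}, {"dx": 0, "dy": 0, "dz": 0, "roll": 0, "jaw": 0}])

```text
t: 13.3
eef_pos: [0.5057, 0.449, 0.2336]
ee_rot: [-3.142, 0.0, -1.496]
force: [-0.1, 0.1, 0.5]
width: 0.0003
gripper_force: 0.0
```

```bash
python3 l.py; python3 -c "
from station import *
print(job_done())"
```

```text
13.35 tcp 0.4499 0.234 F [-0.3  0.4  0.2]
   401 [0.1803 0.1855 0.2224 0.26   0.2643]
   1327 [0.1677 0.1728 0.2214 0.3218 0.3266]
13.4 tcp 0.4499 0.234 F [ 0.8  0.9 -0.7]
   389 [0.1806 0.1856 0.2238 0.26   0.264 ]
   1324 [0.1677 0.1727 0.222  0.3217 0.3266]
the job is handed in; nothing more can be done
None
```

The job is handed in at 13.4 s, with no verdict returned: the carriage rolled untouched through the canopy at about 0.15 m/s, was braked softly on its buffer, and stands at rest about 2 mm short of the brass pointer, dish in place and hand clear.

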